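# Check the stop of a hand-lever disc punch

### The arm

A 6-joint arm with a two-finger parallel gripper is mounted at the origin on a cart in front of the work surface, level with it; the furniture and walls round the work are solid. World frame = base frame: x ahead of the robot, y to its left, z up, the work surface at z = 0. Lengths are in m, angles in degrees, forces in N, time in s.
With the tool pointing down it reaches from about 0.4 to 0.825 m from the base axis. Payload 7 kg.
Tool frame: the origin (TCP) lies on the centre line of the jaws, within the pads' length; the fingertips stand 8 mm ahead of it and the grasp point (between the pads) lies 11 mm behind it; z points along the fingers, y is the line along which they close (so a half turn about z gives the same grasp; the last joint's range is limited). The gripper opens to 88 mm and grips with 3 to 60 N. Pads are 19 mm wide; open, the fingers measure 130 mm over their backs; the gripper's body (78 mm by 193 mm) begins 47 mm behind the grasp point.
Start: joints at [-55.571, 20.546, 0.682, 0, -70.136, -16.507], TCP at [0.208, -0.642, 0.207] pointing down, gripper open.
Joint ranges: [-176.03, 176.03], [-82.01, 121.73], [-58.28, 71.71], [-173.87, 95.51], [-174.79, -0.11], [-173.66, 173.66]. Speed limits (degrees/s): [136.94, 136.94, 172.46, 180, 180, 180].

### API

Orientations are given as [roll, pitch, yaw] about the fixed x, y, z axes, in that order (R = Rz(yaw) Ry(pitch) Rx(roll)).
In Python, from plant import ctrl, vision gives the robot as it stands. The module is installed in compiled form; this text tells all that it offers.
- The arm moves only by the tool move_arm, never from a script. Its argument "moves" is one flat list of numbers, 7 for each row, row after row: the finger opening in cm, from 0 to 8.76, then the shift along the tool's x, y, z in cm, then the turn, a rotation vector about the tool's x, y, z in rad. A call has 1 to 8 rows; each row shifts and turns the commanded pose from where the row before left it, along the tool's axes as they then stand; what a row does not reach is not made up. A row lasts 1/10 s, in which the tool goes at most 50 mm and 8.59 degrees, less where a joint would pass 70% of its speed; a pose out of reach is approached as far as the arm can. A call with a gripper value outside its range is refused whole. The fingers move at their own pace and stop on an object; the grip force is fixed at half the most. Time passes only in rows, so rows that do not move let the fingers close. It gives the time, the measured TCP pose, the force, the opening and the grip force at its end, in the units of the state.
- ctrl.get_obs(): the state, without advancing time (a new reading comes with each control period).
- vision.snapshot(name): name is "side" or "top" or "wrist"; returns (picture, depth): 384x512x3 uint8, red, green, blue; 384x512 float32, m along the optical axis (not along the pixel's ray), 0 where there is no reading.
- vision.camera_model(name): a dict with "vertical_fov" (degrees; the focal length in pixels is half the picture's height over the tangent of half this angle, whatever the lens; pixels are square), "cx", "cy" (the principal point, pixels), "cam_to_world" (4x4, takes a point from camera to world coordinates). Camera axes: x right, y down, z forward; pixel columns grow to the right and rows downward; lengths in m; the calibration is good to about 2 mm. A picture is of the moment at which its call begins: read the wrist's pose just before it. camera_model takes no time and is no camera call; for the wrist camera it gives the pose at the moment of the call.
- ctrl.close_job(): hands the job in; it is judged then, once.
The state is a dict: "clock": time; "joint_pos": joint angles; "qvel": joint speeds; "tau": joint torques, N m; "tool_pos": TCP position; "orientation": TCP orientation; "force": force on the tool from outside, world axes, zero at the start; "moment": the same for the moment, N m; "opening": finger opening in m; "gripper_force": force on a finger pad.
Only numpy, scipy, OpenCV 4.12 (cv2) and the standard library are available. Lean on these libraries where they do the work, as an engineer would, in place of code of your own. Each camera call takes 0.05 s, during which the arm holds its last target. There are 200 camera calls.

### The job

Check that the lever of the hand punch in the bench holder stops short of its bar. Swing the catch at the end of the handles off the lever so that the lever springs right open, then press the lever back in with the outside of your closed fingers until it bears firmly on its stop screw, without forcing it, and finish still holding it there so that I can gauge the gap to the bar. Grip nothing, keep off the bar, and leave the dies, tweezers and spanner lying where they are.

Things in the scene. Friction and masses are not known exactly. Their poses are not given: they have to be found in the camera images.
- punch_frame: the hand punch in its holder, fixed: aluminium base plate 122 x 210 x 10 mm, grey C-shaped head at the -y end (top at z 104), handle bar along y, lever on the bar's -x side (the robot's side), pressed in along +x. Origin: bench level, middle of the holder; z up. Beside the lever fingers pointing down pass freely between y -30 and 94. Positions below: mm in this frame.
- grip_bar: the straight fixed handle bar, steel with a black ribbed sleeve, along y from the head to y 64 (end block and catch pivot to y 94). Origin: centre of the sleeve, x 20, y 34, z 80; sleeve radius 11 mm, 60 mm long. Keep off it. Axes as the frame's.
- lever_pivot (a point): the lever's vertical pivot axis at x -10, y -60, at lever height z 80. The lever is 12 mm thick, 18 mm high (z 71 to 89), its end 150 mm from the pivot; when open it leaves the pivot 0.3 rad outward (to -x) of the bar's direction +y. Its inner face, toward the bar, is not to be touched.
- lever (a joint): lever angle, rad: 0 sprung fully open, grows as pressed toward the bar; 0.30 parallel with the bar; about 0.17 while the catch holds it; meets the stop screw between 0.24 and 0.34 (differs), with 7 to 22 mm left between lever end and bar. Spring: 3 N at the pad when open, about 6 N at the stop; beyond that the rubber-faced stop gives about 1 mm at the pad per 13 N.
- lever_pad (a point): the point to press: middle of the outer (-x) face of the lever's black ribbed grip, 115 mm from the pivot, z 80; moves with the lever. Site axes: the frame's when the lever is open; they turn with it. Pressing straight along the frame's +x works; the pad travels 28 to 39 mm from open to the stop.
- catch (a joint): angle of the steel catch, rad: 0 to 0.06 when closed, its strap lying straight across bar end and lever, its pin behind the lever; grows as the free end swings toward the frame's +y, away from the head. The pin leaves the lever at about 0.25; end of travel 1.2; it stays where it is left. Takes about 2 to 4 N at the tab.
- catch_tab (a point): middle of the catch's upright thumb tab, outside the lever: 26 mm long (along x when closed), 6 mm thick, 32 mm high (z 64 to 96), 89 mm from the catch's vertical pivot, which is at x 20, y 80; tab at x -69, y 80 when closed. Push it from its -y side toward +y. Its far (+y) face is not to be touched.
- stop_screw: knurled stop screw through the bar's lug, along the frame's x at z 80, 62 mm long, 20 mm knob behind the bar. Origin: middle of its 10 mm rubber tip that faces the lever, 45 mm from the lever's pivot. How far it sticks out differs each time.
- die_small: loose stepped steel die ring, 36 mm across, 26 mm high, right of the punch; leave alone. Origin under its centre.
- die_large: loose stepped steel die ring, 42 mm across, 20 mm high, behind the punch; leave alone. Origin under its centre.
- tweezers: loose steel tweezers, 119 x 18 x 8 mm, lying left of the punch, long axis y; leave alone. Origin under the middle.
- spanner: loose open-ended spanner, 147 x 30 x 5 mm, lying behind the punch, long axis y; leave alone. Origin under the middle.

How it is judged (in metres and radians):
On the way, in this order (a step that is already met when the one before it is completed fails the run):
1. the catch is off and the lever has sprung open (value of joint catch above 0.3 rad and value of joint lever below 0.05 rad), for 0.2 s.
2. the lever is pressed onto its stop screw (contact force between lever and stop_screw above 5 N and contact force between the fingers and lever above 2 N), for 0.3 s.
At the end, for the whole second after the job is handed in: the fingers hold the lever against the stop screw, pressing on the screw with more than 5 N through the last second, with more than 2 N from the fingers on the lever, and the catch is still swung off (more than 0.3 rad) (all of step 2 and value of joint catch above 0.3 rad); the arm keeps its last pose, push and grip.
It fails at once if the lever is forced (more than 60 N) (contact force between the fingers and lever above 60 N).
It fails at once if a die, the tweezers or the spanner is moved more than 15 mm (distance of any of die_small, die_large, tweezers, spanner from where it was at the start of the episode above 0.015 m).
It fails at once if the fingers grip or push the bar (contact force between the fingers and grip_bar above 3 N).
It fails at once if the lever or the catch is gripped: the fingers press on the lever's inner face or on the far face of the tab (contact force between the fingers and lever_inner_face above 3 N or contact force between the fingers and tab_far_face above 3 N).
It also fails if it takes over 45 s, if anything falls off the work surface, if the arm or the gripper's body presses on something with over 40 N, if the wrist force passes 120 N, or if a joint passes its speed limit or range.

## Working session

There is one attempt and no reset: what is moved stays moved. The work goes in short steps, Python scripts to look and compute and a tool call to move; the robot and the scene stay as the last step left them, time stands still between calls to the robot, and variables do not carry over. Pictures are saved under pics/ and viewed, at most 10 in all, crops included, and the job is handed in when it is done.

Besides the shell and the picture viewer there is one more tool, called after "Request:" by a JSON object that holds its "method" and its "body", one argument or row to a line. move_arm: Moves the arm, as the interface text tells. Its arguments: {"type":"object","properties":{"moves":{"type":"array"}},"required":["moves"]}

```bash
mkdir -p pics; python3 - <<'E'
from plant import ctrl, vision
import cv2,numpy as np
o=ctrl.get_obs()
for k,v in o.items(): print(k,np.round(v,3))
for n in("top","side"):
    p,d=vision.snapshot(n); cv2.imwrite(f"pics/{n}1.png",p[:,:,::-1]); np.save(f"pics/{n}1.npy",d)
    m=vision.camera_model(n); print(n,m["vertical_fov"],m["cx"],m["cy"],np.round(m["cam_to_world"],4).tolist())
E
```

```text
clock 0.0
joint_pos [-5.5572e+01  2.0592e+01  6.3200e-01 -2.0000e-02 -7.0135e+01 -1.6506e+01]
qvel [0.035 0.012 0.105 0.006 0.078 0.039]
tau [-1.0000e-03 -5.8273e+01  2.9306e+01  6.9970e+00  7.0000e-03 -0.0000e+00]
tool_pos [ 0.208 -0.642  0.206]
orientation [ 1.79903e+02 -9.00000e-03 -1.62085e+02]
force [0.066 1.073 0.044]
moment [0.007 0.03  0.029]
gripper_force 0.0
opening 0.088
top 46.923214360212576 254.51241717666935 187.6987085884106 [[0.0035, -0.9839, 0.1787, 0.4363], [-0.9999, -0.0008, 0.0151, 0.0371], [-0.0147, -0.1787, -0.9838, 1.0075], [0.0, 0.0, 0.0, 1.0]]
side 49.09123184548555 258.7384212522393 185.29773768400125 [[0.9962, -0.0459, 0.0743, 0.5359], [-0.0872, -0.4866, 0.8693, -0.7922], [-0.0037, -0.8724, -0.4887, 0.5554], [0.0, 0.0, 0.0, 1.0]]
```

View pics/top1.png

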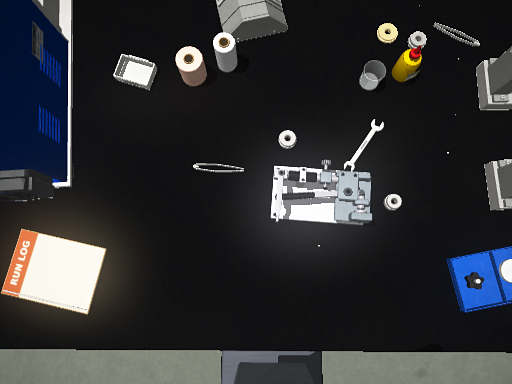

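View pics/side1.png

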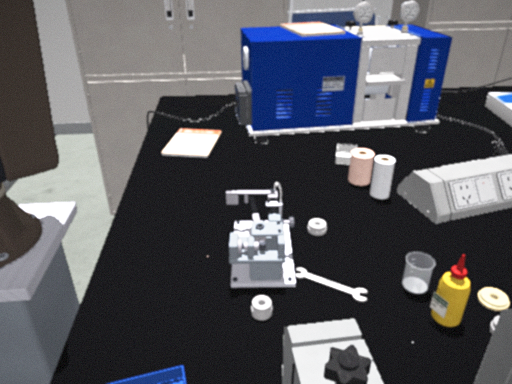

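The top view shows the punch at about (320,195), with the head to the right (-y) and the catch at about (278,190). I'll enlarge that area.

```bash
python3 - <<'E'
import cv2
p=cv2.imread("pics/top1.png")[150:240,260:384]
cv2.imwrite("pics/topc.png",cv2.resize(p,None,fx=6,fy=6,interpolation=cv2.INTER_CUBIC))
E
```

```text
(no output)
```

View pics/topc.png

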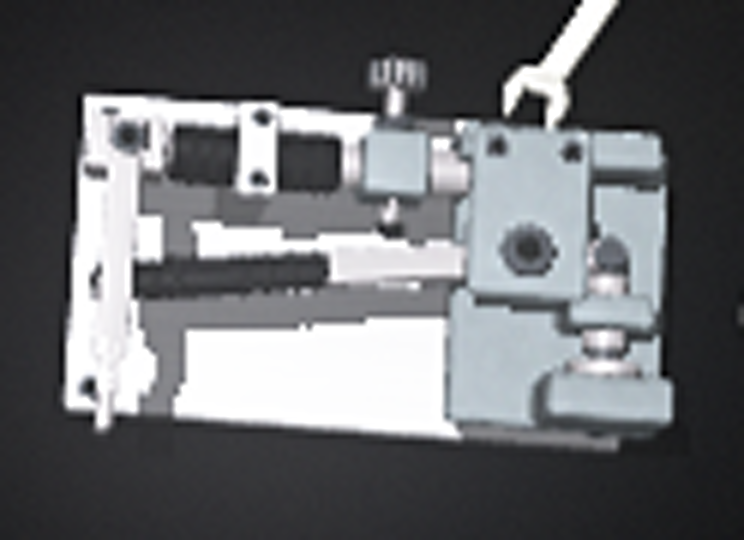

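Crop pixels that matter: plate corners at z 10 are (88,95), (66,408) and (617,448). The catch pivot bolt is at (128,135), the tab's outer end at (103,430), and the lever runs from (135,278) to (465,260). I'll fit the frame pose from these.

```bash
cat > h.py <<'E'
import numpy as np
from plant import ctrl, vision
def model(n):
    m=vision.camera_model(n); f=192/np.tan(np.radians(m["vertical_fov"]/2)); return f,m["cx"],m["cy"],np.array(m["cam_to_world"])
def proj(M,P):
    f,cx,cy,T=M; q=(np.asarray(P)-T[:3,3])@T[:3,:3]; return np.c_[f*q[:,0]/q[:,2]+cx,f*q[:,1]/q[:,2]+cy]
def toworld(s,P):
    c,n=np.cos(s[2]),np.sin(s[2]); P=np.asarray(P,float)/1000
    return np.c_[s[0]+c*P[:,0]-n*P[:,1],s[1]+n*P[:,0]+c*P[:,1],P[:,2]]
E
python3 - <<'E'
from h import *
from scipy.optimize import least_squares
import cv2
M=model("top")
F=np.array([[61,105,10],[-61,105,10],[-61,-105,10],[20,80,92],[-82,80,96]])
U=np.array([[88,95],[66,408],[617,448],[128,135],[103,430]]); U=np.array([260,150])+(U+.5)/6-.5
r=least_squares(lambda s:(proj(M,toworld(s,F))-U).ravel(),[.45,0,0],loss="soft_l1")
s=r.x; print(s,np.degrees(s[2]));print((proj(M,toworld(s,F))-U).round(2)); np.save("s.npy",s)
W=toworld(s,[[-69,80,80],[-69,70,80],[-10,-60,80],[20,34,80]]);print(W.round(4))
# check against the depth for plate z=10
d=np.load("pics/top1.npy");f,cx,cy,T=M
for u,v in [(300,212),(277,190),(277,213),(297,195),(330,195)]:
    z=d[v,u]; print(u,v,(T@[(u-cx)/f*z,(v-cy)/f*z,z,1])[:3].round(4))
E
```

```text
[ 0.60412162 -0.09004335 -0.08649386] -4.955733339038266
[[-1.03 -1.73]
 [-1.8  -1.61]
 [-0.6  -0.08]
 [ 3.55  2.43]
 [ 3.97  1.05]]
[[ 0.5423 -0.0044  0.08  ]
 [ 0.5414 -0.0143  0.08  ]
 [ 0.589  -0.149   0.08  ]
 [ 0.627  -0.0579  0.08  ]]
300 212 [ 0.5614 -0.0507  0.0119]
277 190 [0.5968 0.0041 0.0971]
277 213 [0.5485 0.0043 0.097 ]
297 195 [ 0.5874 -0.0381  0.09  ]
330 195 [ 0.5877 -0.1074  0.0889]
```

Request:
{"method": "move_arm", "body": {
  "moves": [0,-3.3,3.3,-1.1,0,0,0,0,-3.3,3.3,-1.1,0,0,0,0,-3.3,3.3,-1.1,0,0,0,0,-3.3,3.3,-1.1,0,0,0,0,-3.3,3.3,-1.1,0,0,0,0,-3.3,3.3,-1.1,0,0,0,0,-3.3,3.3,-1.1,0,0,0,0,-3.3,3.3,-1.1,0,0,0]
}}

```text
clock: 0.9
tool_pos: [0.3779, -0.3079, 0.2954]
orientation: [180.0, 0.0, -162.1]
force: [1.4, -0.4, 0.9]
opening: 0.0293
gripper_force: 0.0
```

Request:
{"method": "move_arm", "body": {
  "moves": [0,-3.2,3.3,0,0,0,0,0,-3.2,3.3,0,0,0,0,0,-3.2,3.3,0,0,0,0,0,-3.2,3.3,0,0,0,0,0,0,0,0,0,0,0.13,0,0,0,0,0,0,0.13,0,0,0,0,0,0,0.14,0,0,0,0,0,0,0]
}}

```text
clock: 1.7
tool_pos: [0.4586, -0.1445, 0.2947]
orientation: [180.0, -0.0, 174.9]
force: [0.7, 0.4, -0.4]
opening: 0.0004
gripper_force: 0.0
```

```bash
python3 - <<'E'
from h import *
import cv2
o=ctrl.get_obs(); print(o["clock"],o["tool_pos"],o["orientation"],o["joint_pos"],o["force"])
M=model("wrist"); p,d=vision.snapshot("wrist"); np.savez("pics/w1.npz",d=d,f=M[0],cx=M[1],cy=M[2],T=M[3])
print(M); cv2.imwrite("pics/w1.png",cv2.resize(p[:,:,::-1],(800,600)))
E
```

```text
1.7 [ 0.4586332  -0.14452595  0.29474201] [ 1.79995369e+02 -3.82296442e-02  1.74910866e+02] [ 6.00558388e+00 -9.12985847e-01 -1.43844664e+01 -1.22356175e-02
 -7.65651438e+01 -1.01091873e+02] [ 0.65257497  0.38298897 -0.38539339]
(np.float64(337.34962520868095), 253.41269081142917, 192.9808389006506, array([[ 8.93527940e-02,  9.60325820e-01,  2.64178723e-01,
         3.86874068e-01],
       [ 9.95999539e-01, -8.64183137e-02, -2.27331090e-02,
        -1.38517738e-01],
       [ 9.98688217e-04,  2.65153153e-01, -9.64205791e-01,
         4.71784216e-01],
       [ 0.00000000e+00,  0.00000000e+00,  0.00000000e+00,
         1.00000000e+00]]))
```

View pics/w1.png

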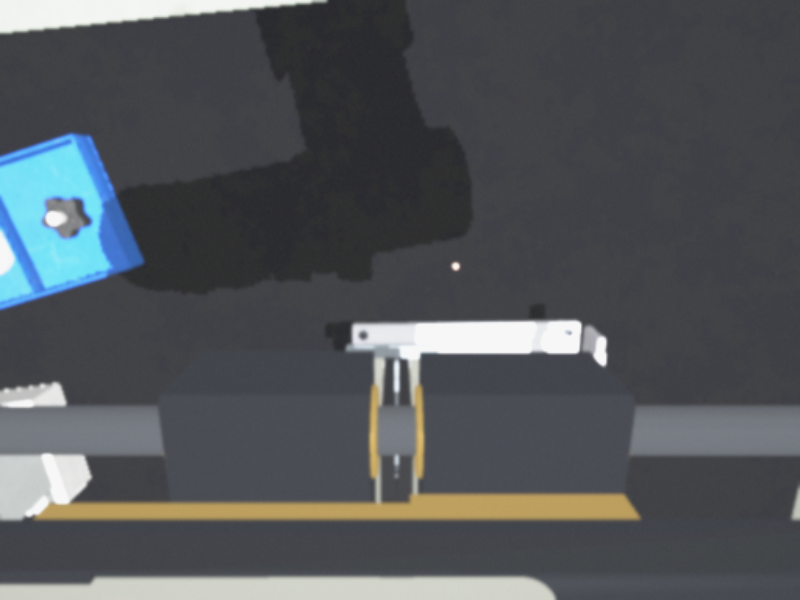

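The wrist picture shows only the plate's outer edge, from (353,322) to (580,335), and the tab at (597,350). The gripper hides the rest, so I'll shift over the punch.

Request:
{"method": "move_arm", "body": {
  "moves": [0,-3,2.5,-0.6,0,0,0,0,-3,2.5,-0.6,0,0,0,0,-3,2.5,-0.6,0,0,0,0,-2,0.5,0,0,0,0,0,0,0,0,0,0,0,0,0,0,0,0,0,0]
}}

```text
clock: 2.35
tool_pos: [0.5751, -0.0748, 0.3122]
orientation: [-180.0, -0.1, 175.2]
force: [0.6, 0.5, 0.7]
opening: 0.0006
gripper_force: 0.0
```

```bash
python3 - <<'E'
from h import *
import cv2
o=ctrl.get_obs(); print(o["clock"],o["tool_pos"],o["orientation"])
M=model("wrist"); p,d=vision.snapshot("wrist"); np.savez("pics/w2.npz",d=d,f=M[0],cx=M[1],cy=M[2],T=M[3])
cv2.imwrite("pics/w2.png",cv2.resize(p[:,:,::-1],(800,600)))
E
```

```text
2.35 [ 0.57514673 -0.07477109  0.31222066] [-1.79981914e+02 -9.63823262e-02  1.75159029e+02]
```

View pics/w2.png

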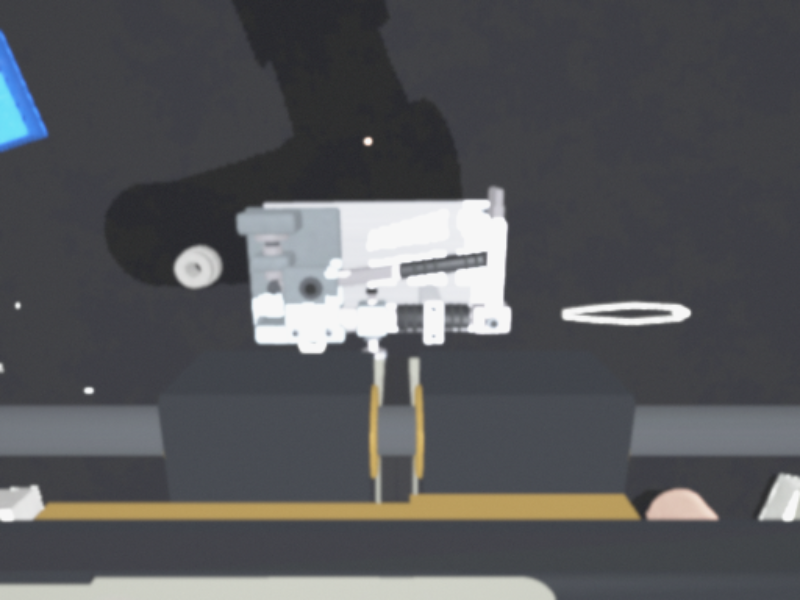

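The whole punch is visible: tab at (497,200), catch pivot at (492,322), lever grip from (402,270) to (487,258). I'll enlarge it.

```bash
python3 - <<'E'
from h import *
import cv2
p=cv2.imread("pics/w2.png"); 
p=cv2.resize(p,(512,384),interpolation=cv2.INTER_AREA)
c=cv2.resize(p[115:231,150:332],None,fx=4.3,fy=4.3,interpolation=cv2.INTER_CUBIC);cv2.imwrite("pics/w2c.png",c)
z=np.load("pics/w2.npz");d=z["d"];T=z["T"];v,u=np.mgrid[:384,:512]
X=np.stack([(u-z["cx"])/z["f"]*d,(v-z["cy"])/z["f"]*d,d,np.ones_like(d)],-1)@T.T; np.save("X2.npy",X)
q=lambda m:(X[m][:,:2].min(0).round(4),X[m][:,:2].max(0).round(4),m.sum())
h=X[...,2]; w=(v>115)&(v<228)&(u>150)&(u<332)
print("tab/strap 90-101",q(w&(h>.088)&(h<.103)&(u>308)))
print("rows of strap")
for r in range(118,216,6):
    m=w&(h>.085)&(h<.103)&(v==r)&(u>300)
    if m.any(): print(r,u[m].min(),u[m].max(),X[m][[0,-1]][:,:3].round(4).tolist())
E
```

```text
tab/strap 90-101 (array([ 0.5314, -0.0115]), array([0.6431, 0.0093]), np.int64(989))
rows of strap
124 316 321 [[0.5359, 0.0015, 0.0896], [0.5359, 0.006, 0.0964]]
130 315 321 [[0.5431, 0.0007, 0.0861], [0.5428, 0.0061, 0.0948]]
136 315 322 [[0.5492, -0.0009, 0.094], [0.5498, 0.007, 0.0948]]
142 314 323 [[0.5559, -0.0024, 0.0946], [0.5567, 0.0079, 0.0952]]
148 313 323 [[0.5628, -0.0039, 0.0945], [0.5639, 0.0079, 0.0942]]
154 313 322 [[0.5696, -0.0044, 0.0964], [0.5703, 0.0059, 0.0973]]
160 313 322 [[0.5769, -0.0045, 0.0952], [0.5778, 0.0061, 0.095]]
166 301 322 [[0.584, -0.0182, 0.0894], [0.5868, 0.0075, 0.0866]]
172 305 321 [[0.592, -0.0136, 0.0885], [0.5922, 0.0045, 0.095]]
178 312 321 [[0.5986, -0.0065, 0.095], [0.5996, 0.0042, 0.0949]]
184 311 320 [[0.6064, -0.0077, 0.0932], [0.6066, 0.0026, 0.096]]
190 311 320 [[0.6135, -0.0083, 0.0947], [0.6138, 0.0022, 0.0969]]
196 303 325 [[0.6229, -0.0171, 0.0857], [0.6246, 0.0098, 0.0876]]
202 301 325 [[0.6297, -0.0202, 0.0881], [0.6311, 0.0088, 0.0917]]
208 303 325 [[0.6369, -0.0184, 0.0904], [0.6388, 0.0086, 0.0917]]
```

View pics/w2c.png

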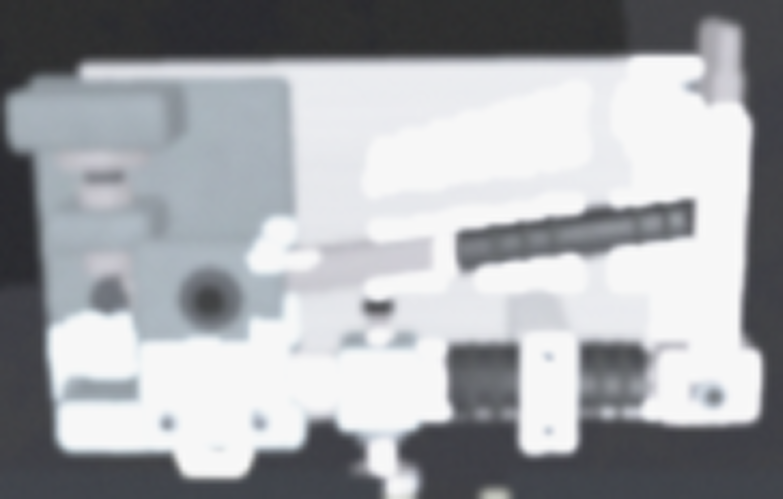

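Request:
{"method": "move_arm", "body": {
  "moves": [0,2.2,1.6,0,0,0,0,0,2.1,1.6,0,0,0,0,0,0,0,4.4,0,0,0,0,0,0,4.4,0,0,0,0,0,0,4.4,0,0,0,0,0,0,4.4,0,0,0,0,0,0,3.4,0,0,0,0,0,0,0,0,0,0]
}}

```text
clock: 3.2
tool_pos: [0.5313, -0.0402, 0.0994]
orientation: [-179.9, -0.4, 175.0]
force: [-0.6, -0.4, -0.1]
opening: 0.0005
gripper_force: 0.0
```

```bash
cat >> h.py <<'E'
S=(.608,-.083,-.088)
def frame():
    o=ctrl.get_obs(); d=o["tool_pos"][:2]-np.array(S[:2]); c,n=np.cos(S[2]),np.sin(S[2])
    print(round(o["clock"],2),"frame mm",(1000*np.array([c*d[0]+n*d[1],-n*d[0]+c*d[1],o["tool_pos"][2]])).round(1),o["orientation"].round(2),"F",o["force"].round(1))
E
python3 - <<'E'
from h import *
import cv2
frame(); p,d=vision.snapshot("wrist"); cv2.imwrite("pics/w3.png",p[:,:,::-1])
E
```

```text
3.2 frame mm [-80.2  35.9  99.4] [-179.9    -0.42  174.99] F [-0.6 -0.4 -0.1]
```

View pics/w3.png

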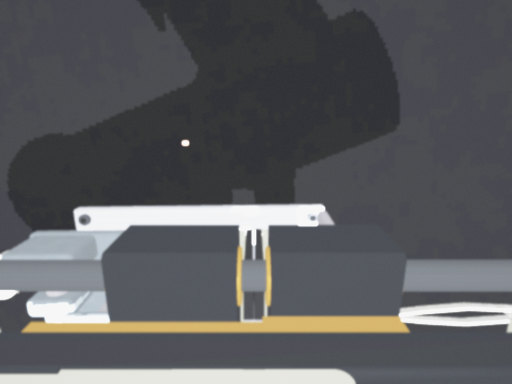

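The wrist view shows the fingers beside the plate edge, and the tab is hidden. I'll settle and then check the height.

Request:
{"method": "move_arm", "body": {
  "moves": [0,0,0,0,0,0,0,0,0,0,0,0,0,0]
}}

```text
clock: 3.45
tool_pos: [0.5368, -0.0389, 0.1055]
orientation: [179.9, 0.2, 175.0]
force: [-0.3, 0.0, 0.2]
opening: 0.0005
gripper_force: 0.0
```

```bash
python3 - <<'E'
from h import *
import cv2
frame()
for n,(r,c) in {"top":((140,240),(240,400)),"side":((150,300),(190,340))}.items():
    p,d=vision.snapshot(n); cv2.imwrite(f"pics/{n}2.png",cv2.resize(p[r[0]:r[1],c[0]:c[1],::-1],None,fx=4,fy=4,interpolation=cv2.INTER_CUBIC))
E
```

```text
3.45 frame mm [-74.8  37.6 105.5] [179.94   0.22 175.03] F [-0.3  0.   0.2]
```

View pics/side2.png

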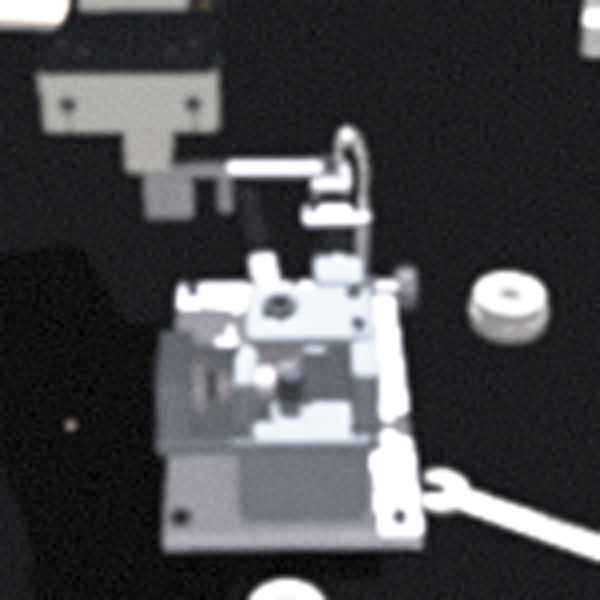

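The side view shows the fingers (125-175,150) in line with the tab (145-195,195), about 8 mm outward as intended. I'll lower the tool and then push toward +y.

Request:
{"method": "move_arm", "body": {
  "moves": [0,0,0,1.4,0,0,0,0,0,0,1.3,0,0,0,0,0,0,0,0,0,0,0,0,0,0,0,0,0]
}}

```text
clock: 3.95
tool_pos: [0.5357, -0.039, 0.0769]
orientation: [180.0, 0.0, 175.0]
force: [-0.4, 0.0, -0.3]
opening: 0.0006
gripper_force: 0.0
```

Request:
{"method": "move_arm", "body": {
  "moves": [0,0,0.7,0,0,0,0,0,0,0.7,0,0,0,0,0,0,0.7,0,0,0,0,0,0,0.7,0,0,0,0,0,0,0.7,0,0,0,0]
}}

```text
clock: 4.45
tool_pos: [0.5386, -0.0036, 0.0764]
orientation: [-180.0, 0.0, 175.0]
force: [0.5, -1.9, 3.6]
opening: 0.0004
gripper_force: 1.4
```

```bash
python3 -c "
from h import *
frame()"
```

```text
4.45 frame mm [-76.1  73.   76.4] [-1.7998e+02  2.0000e-02  1.7503e+02] F [ 0.5 -1.9  3.6]
```

Request:
{"method": "move_arm", "body": {
  "moves": [0,0,0.6,0,0,0,0,0,0,0.6,0,0,0,0,0,0,0.6,0,0,0,0,0,0,0.6,0,0,0,0,0,0,0.3,0,0,0,0,0,0,0,0,0,0,0,0,0,0,0,0,0,0]
}}

```text
clock: 5.15
tool_pos: [0.5408, 0.0228, 0.0761]
orientation: [180.0, 0.0, 175.0]
force: [1.8, 0.4, 3.4]
opening: -0.0
gripper_force: 1.4
```

```bash
python3 - <<'E'
from h import *
import cv2
frame()
T=[]
for n,(r,c) in {"top":((140,240),(250,400)),"side":((170,270),(190,340))}.items():
    p,d=vision.snapshot(n); T.append(cv2.resize(p[r[0]:r[1],c[0]:c[1],::-1],None,fx=3,fy=3,interpolation=cv2.INTER_CUBIC))
cv2.imwrite("pics/c3.png",np.vstack(T))
E
```

```text
5.15 frame mm [-76.3  99.5  76.1] [1.7999e+02 1.0000e-02 1.7501e+02] F [1.8 0.4 3.4]
```

View pics/c3.png

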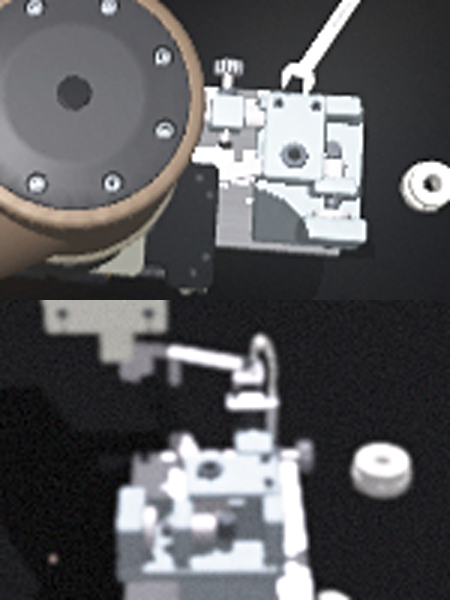

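The top view is blocked by the arm. The side view shows the strap now slanted, with the tab (120-155,360) moved inward by about 8 mm, so the catch is near 0.43 rad. I'll push 4 mm more, then retreat along -y and look again.

Request:
{"method": "move_arm", "body": {
  "moves": [0,0,0.4,0,0,0,0,0,0,0,0,0,0,0,0,0,-1.5,0,0,0,0,0,0,-2,0,0,0,0,0,0,-2.3,0,0,0,0,0,0,0,0,0,0,0,0,0,0,0,0,0,0]
}}

```text
clock: 5.95
tool_pos: [0.5352, -0.032, 0.0756]
orientation: [-180.0, -0.1, 174.9]
force: [0.1, 1.8, 0.4]
opening: 0.0006
gripper_force: 0.0
```

```bash
python3 - <<'E'
from h import *
import cv2
frame()
T=[]
for n,(r,c) in {"wrist":((190,324),(60,340)),"side":((170,270),(170,340))}.items():
    p,d=vision.snapshot(n); T.append(cv2.resize(p[r[0]:r[1],c[0]:c[1],::-1],(700,300),interpolation=cv2.INTER_CUBIC))
cv2.imwrite("pics/c4.png",np.vstack(T))
E
```

```text
5.95 frame mm [-77.   44.4  75.6] [-1.7999e+02 -8.0000e-02  1.7491e+02] F [0.1 1.8 0.4]
```

View pics/c4.png

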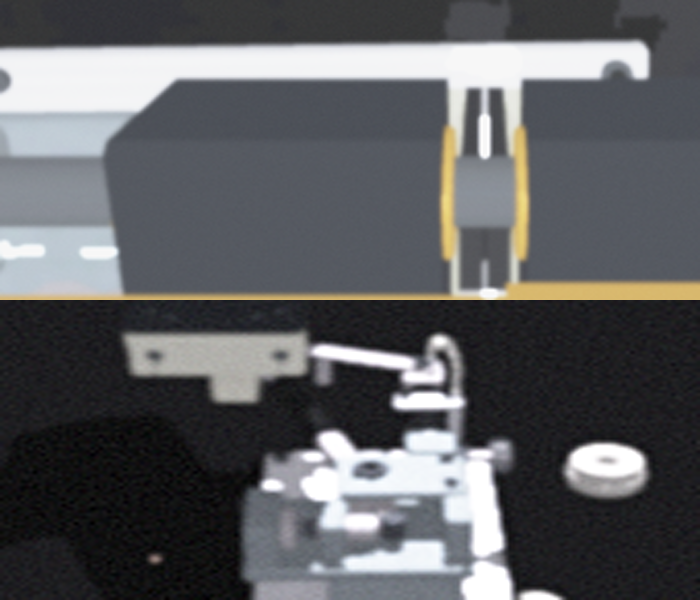

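The catch stays swung off and the lever end (318,410) stands outward, next to the fingers. Now I'll press along +x.

Request:
{"method": "move_arm", "body": {
  "moves": [0,-0.5,0,0,0,0,0,0,-0.5,0,0,0,0,0,0,-0.4,0,0,0,0,0,0,-0.4,0,0,0,0,0,0,0,0,0,0,0,0]
}}

```text
clock: 6.55
tool_pos: [0.5545, -0.0326, 0.0759]
orientation: [-180.0, -0.0, 175.0]
force: [-0.6, -0.7, 0.8]
opening: 0.0004
gripper_force: 0.0
```

Request:
{"method": "move_arm", "body": {
  "moves": [0,-0.4,0,0,0,0,0,0,-0.4,0,0,0,0,0,0,0,0,0,0,0,0]
}}

```text
clock: 6.85
tool_pos: [0.5625, -0.0334, 0.0761]
orientation: [-180.0, 0.0, 175.0]
force: [0.1, 0.5, -0.1]
opening: 0.0004
gripper_force: 0.0
```

Request:
{"method": "move_arm", "body": {
  "moves": [0,-0.4,0,0,0,0,0,0,-0.4,0,0,0,0,0,0,0,0,0,0,0,0]
}}

```text
clock: 7.15
tool_pos: [0.5705, -0.0341, 0.0761]
orientation: [-180.0, 0.0, 175.0]
force: [-0.4, -0.3, -0.3]
opening: 0.0001
gripper_force: 0.0
```

```bash
python3 -c "
from h import *
frame()"
```

```text
7.15 frame mm [-41.6  45.4  76.1] [-1.80e+02  2.00e-02  1.75e+02] F [-0.4 -0.3 -0.3]
```

There is no contact force where the open lever should be, so I'll check the lever's position from the depth data.

```bash
cat >> h.py <<'E'
def cloud(n):
    f,cx,cy,T=model(n); p,d=vision.snapshot(n); v,u=np.mgrid[:384,:512]
    X=(np.stack([(u-cx)/f*d,(v-cy)/f*d,d,np.ones_like(d)],-1)@T.T)[...,:3]
    q=X[...,:2]-np.array(S[:2]); c,n_=np.cos(S[2]),np.sin(S[2])
    return p,np.stack([c*q[...,0]+n_*q[...,1],-n_*q[...,0]+c*q[...,1],X[...,2]],-1)*1000,d>0
E
python3 - <<'E'
from h import *
frame()
for n in("side","top","wrist"):
    p,F,ok=cloud(n); np.savez(f"pics/cl_{n}.npz",p=p,F=F)
    m=ok&(F[...,0]>-90)&(F[...,0]<5)&(F[...,1]>-25)&(F[...,1]<135)&(F[...,2]>62)&(F[...,2]<100)
    print(n,m.sum())
    v,u=np.nonzero(m); 
    for i in range(0,len(v),max(1,len(v)//45)): print(u[i],v[i],F[v[i],u[i]].round(0).astype(int).tolist(),p[v[i],u[i]].tolist())
E
```

```text
7.15 frame mm [-41.6  45.4  76.1] [-1.80e+02  2.00e-02  1.75e+02] F [-0.4 -0.3 -0.3]
side 244
263 189 [-2, 92, 95] [254, 251, 255]
264 190 [0, 85, 97] [255, 255, 255]
265 191 [2, 82, 96] [255, 255, 255]
266 192 [4, 81, 94] [210, 204, 213]
235 195 [-66, 108, 71] [136, 135, 140]
235 196 [-66, 112, 65] [100, 99, 106]
237 197 [-59, 70, 88] [66, 62, 62]
237 199 [-59, 68, 84] [58, 55, 59]
239 202 [-53, 33, 98] [140, 138, 137]
266 202 [4, 38, 94] [207, 209, 220]
241 203 [-49, 33, 96] [115, 111, 112]
246 203 [-38, 30, 97] [100, 100, 97]
238 204 [-57, 59, 77] [35, 34, 35]
243 204 [-45, 39, 89] [45, 43, 46]
238 205 [-57, 58, 75] [30, 28, 30]
243 205 [-45, 36, 89] [18, 21, 22]
238 206 [-57, 61, 70] [32, 34, 33]
243 206 [-45, 32, 89] [17, 21, 24]
248 206 [-34, 31, 89] [21, 25, 25]
242 207 [-47, 30, 87] [19, 24, 28]
248 207 [-34, 30, 88] [27, 29, 32]
244 208 [-42, 23, 89] [29, 27, 29]
249 208 [-32, 24, 89] [27, 28, 30]
245 209 [-40, 21, 89] [22, 23, 24]
241 210 [-49, 39, 75] [28, 28, 28]
246 210 [-38, 16, 89] [19, 18, 19]
242 211 [-47, 30, 77] [34, 32, 32]
247 211 [-36, 14, 88] [23, 25, 27]
243 2
[... 2141 characters left out ...]
247, 247]
373 213 [-57, 108, 85] [175, 174, 180]
311 214 [-58, 75, 89] [60, 60, 63]
288 215 [-56, 63, 85] [53, 54, 57]
264 216 [-53, 51, 77] [222, 223, 228]
377 216 [-57, 108, 91] [172, 171, 176]
308 217 [-56, 73, 88] [62, 63, 66]
280 218 [-55, 59, 85] [57, 58, 60]
395 218 [-58, 115, 96] [247, 247, 247]
321 219 [-55, 80, 88] [60, 62, 64]
288 220 [-54, 63, 87] [57, 58, 61]
255 221 [-51, 46, 80] [61, 62, 65]
373 221 [-54, 107, 89] [170, 169, 177]
291 222 [-53, 65, 88] [59, 62, 65]
252 223 [-50, 44, 82] [54, 54, 58]
324 223 [-53, 82, 88] [58, 59, 62]
243 225 [-48, 39, 79] [53, 54, 56]
385 226 [-54, 111, 95] [204, 204, 210]
266 228 [-50, 52, 88] [112, 114, 111]
257 231 [-52, 47, 98] [65, 65, 68]
```

```bash
python3 - <<'E'
import numpy as np
np.set_printoptions(linewidth=200)
for n in("side","wrist"):
    z=np.load(f"pics/cl_{n}.npz");F=z["F"];p=z["p"]
    m=(abs(F[...,0]+42)<45)&(abs(F[...,1]-45)<35)&(F[...,2]>60)&(F[...,2]<150)
    for a in range(62,150,6):
        k=m&(F[...,2]>=a)&(F[...,2]<a+6)
        if k.any():
            v,u=np.nonzero(k); print(n,a,k.sum(),"min",F[k].min(0).round(0)[:2],"max",F[k].max(0).round(0)[:2],"med",np.median(F[k],0).round(0)[:2],"uv",u.min(),u.max(),v.min(),v.max())
# side: profile along the finger column
z=np.load("pics/cl_side.npz");F=z["F"];p=z["p"]
for c in(240,243,246,249):
    print(c,[(v,*F[v,c].round(0).astype(int),int(p[v,c].mean())) for v in range(186,226,3)])
E
```

```text
side 68 7 min [-59.  14.] max [-40.  68.] med [-54.  53.] uv 237 245 203 218
side 74 21 min [-62.  10.] max [-40.  76.] med [-49.  40.] uv 236 245 199 217
side 80 21 min [-61.  14.] max [-40.  75.] med [-49.  37.] uv 236 245 197 213
side 86 60 min [-61.  10.] max [-30.  75.] med [-40.  26.] uv 236 250 195 212
side 92 12 min [-53.  29.] max [-34.  34.] med [-44.  31.] uv 239 248 202 203
side 98 24 min [-55.  27.] max [-34.  32.] med [-44.  30.] uv 238 248 200 202
side 104 28 min [-54.  28.] max [-34.  32.] med [-43.  30.] uv 238 248 198 200
side 110 23 min [-54.  27.] max [-34.  32.] med [-44.  30.] uv 238 248 195 198
side 116 11 min [-54.  25.] max [-34.  30.] med [-44.  28.] uv 238 248 195 196
wrist 68 33 min [-60.  41.] max [-49.  76.] med [-55.  59.] uv 247 309 201 220
wrist 74 277 min [-61.  36.] max [-48.  80.] med [-55.  58.] uv 237 317 201 225
wrist 80 373 min [-61.  38.] max [-48.  80.] med [-55.  59.] uv 240 320 204 228
wrist 86 591 min [-61.  45.] max [-38.  80.] med [-55.  69.] uv 253 321 207 248
wrist 92 41 min [-53.  41.] max [-52.  49.] med [-53.  44.] uv 246 261 228 23
[... 3135 characters left out ...]
29), np.int64(-42), np.int64(172), 180), (192, np.int64(-29), np.int64(-43), np.int64(166), 180), (195, np.int64(-34), np.int64(99), np.int64(75), 149), (198, np.int64(-37), np.int64(217), np.int64(-3), 123), (201, np.int64(-37), np.int64(197), np.int64(0), 121), (204, np.int64(-36), np.int64(181), np.int64(1), 37), (207, np.int64(-36), np.int64(170), np.int64(-1), 39), (210, np.int64(-32), np.int64(17), np.int64(89), 29), (213, np.int64(-32), np.int64(8), np.int64(87), 40), (216, np.int64(-31), np.int64(-3), np.int64(87), 129), (219, np.int64(-31), np.int64(-10), np.int64(84), 128), (222, np.int64(-31), np.int64(-15), np.int64(81), 155), (225, np.int64(-34), np.int64(77), np.int64(9), 151)]
```

The depth data shows the lever fully open, with its outer face at x -50 at y 45. It also shows the finger tips at about z 92, just above the lever, so they are roughly 20 mm higher than I had planned. I'll back out and go 20 mm lower.

Request:
{"method": "move_arm", "body": {
  "moves": [0,1.8,0,0,0,0,0,0,1.8,0,0,0,0,0,0,0,0,0,0,0,0,0,0,0,1,0,0,0,0,0,0,1,0,0,0,0,0,0,0,0,0,0,0,0,0,0,0,0,0]
}}

```text
clock: 8.0
tool_pos: [0.5339, -0.0311, 0.0553]
orientation: [-180.0, -0.1, 175.0]
force: [0.3, -0.2, -0.2]
opening: 0.0003
gripper_force: 0.0
```

```bash
python3 - <<'E'
from h import *
frame()
for n in("side","wrist"):
    p,F,ok=cloud(n)
    m=ok&(abs(F[...,0]+80)<18)&(abs(F[...,1]-45)<25)&(F[...,2]>30)&(F[...,2]<135)
    for a in range(30,135,6):
        k=m&(F[...,2]>=a)&(F[...,2]<a+6)
        if k.any(): print(n,a,k.sum(),"min",F[k].min(0).round(0)[:2],"max",F[k].max(0).round(0)[:2])
    m=ok&(F[...,0]<-53)&(F[...,0]>-85)&(F[...,1]>103)&(F[...,1]<128)&(F[...,2]>66)&(F[...,2]<94)
    if m.sum()>20: q=F[m]; print("tab",q.mean(0).round(1),np.polyfit(q[:,0],q[:,1],1).round(2))
E
```

```text
8.0 frame mm [-78.3  45.2  55.3] [-1.7996e+02 -8.0000e-02  1.7500e+02] F [ 0.3 -0.2 -0.2]
side 72 4 min [-87.  31.] max [-70.  31.]
side 78 29 min [-91.  28.] max [-69.  53.]
side 84 28 min [-91.  26.] max [-69.  32.]
side 90 22 min [-90.  28.] max [-69.  32.]
side 96 6 min [-90.  27.] max [-75.  28.]
wrist 72 44 min [-89.  41.] max [-88.  49.]
wrist 78 110 min [-91.  39.] max [-88.  52.]
wrist 84 138 min [-90.  39.] max [-87.  51.]
wrist 90 202 min [-90.  39.] max [-83.  51.]
wrist 96 96 min [-89.  41.] max [-88.  49.]
wrist 102 115 min [-90.  41.] max [-88.  49.]
wrist 108 14 min [-90.  41.] max [-89.  49.]
wrist 114 93 min [-81.  41.] max [-69.  49.]
wrist 120 459 min [-82.  41.] max [-69.  49.]
wrist 126 42 min [-85.  41.] max [-77.  49.]
wrist 132 2 min [-79.  41.] max [-78.  49.]
```

The tips are now at about z 74, level with the lever. I'll go 3 mm lower and press in steps.

Request:
{"method": "move_arm", "body": {
  "moves": [0,0,-0.3,0.3,0,0,0,0,-0.5,0,0,0,0,0,0,-0.5,0,0,0,0,0,0,0,0,0,0,0,0]
}}

```text
clock: 8.5
tool_pos: [0.5448, -0.0348, 0.0532]
orientation: [180.0, 0.0, 175.0]
force: [-0.7, 0.0, 0.5]
opening: 0.0006
gripper_force: 0.0
```

Request:
{"method": "move_arm", "body": {
  "moves": [0,-0.5,0,0,0,0,0,0,-0.4,0,0,0,0,0,0,0,0,0,0,0,0]
}}

```text
clock: 8.8
tool_pos: [0.5523, -0.0356, 0.0527]
orientation: [-180.0, -0.1, 175.0]
force: [-3.5, 0.7, 0.4]
opening: 0.0006
gripper_force: 1.6
```

Request:
{"method": "move_arm", "body": {
  "moves": [0,-0.4,0,0,0,0,0,0,-0.4,0,0,0,0,0,0,0,0,0,0,0,0]
}}

```text
clock: 9.1
tool_pos: [0.5602, -0.0362, 0.0527]
orientation: [-180.0, -0.1, 175.0]
force: [-4.0, 3.0, -0.2]
opening: 0.0005
gripper_force: 2.0
```

```bash
python3 -c "
from h import *
frame()"
```

```text
9.1 frame mm [-51.7  42.4  52.7] [-1.7999e+02 -7.0000e-02  1.7499e+02] F [-4.   3.  -0.2]
```

Request:
{"method": "move_arm", "body": {
  "moves": [0,-0.4,0,0,0,0,0,0,-0.4,0,0,0,0,0,0,-0.4,0,0,0,0,0,0,0,0,0,0,0,0]
}}

```text
clock: 9.5
tool_pos: [0.5719, -0.0372, 0.0526]
orientation: [-180.0, -0.1, 175.0]
force: [-5.2, 2.6, 1.4]
opening: 0.0008
gripper_force: 2.5
```

Request:
{"method": "move_arm", "body": {
  "moves": [0,-0.2,0,0,0,0,0,0,0,0,0,0,0,0,0,-0.2,0,0,0,0,0,0,0,0,0,0,0,0]
}}

```text
clock: 9.9
tool_pos: [0.5756, -0.0374, 0.0526]
orientation: [180.0, -0.1, 175.0]
force: [-5.5, 3.6, 0.7]
opening: 0.0007
gripper_force: 2.7
```

Request:
{"method": "move_arm", "body": {
  "moves": [0,-0.15,0,0,0,0,0,0,0,0,0,0,0,0]
}}

```text
clock: 10.1
tool_pos: [0.577, -0.0375, 0.0526]
orientation: [180.0, -0.1, 175.0]
force: [-5.6, 4.0, 0.2]
opening: 0.0002
gripper_force: 2.8
```

Request:
{"method": "move_arm", "body": {
  "moves": [0,-0.15,0,0,0,0,0,0,0,0,0,0,0,0]
}}

```text
clock: 10.3
tool_pos: [0.5785, -0.0376, 0.0526]
orientation: [180.0, -0.1, 175.0]
force: [-5.7, 6.0, -0.1]
opening: 0.0005
gripper_force: 2.9
```

Request:
{"method": "move_arm", "body": {
  "moves": [0,-0.15,0,0,0,0,0,0,0,0,0,0,0,0]
}}

```text
clock: 10.5
tool_pos: [0.58, -0.0376, 0.0526]
orientation: [180.0, -0.1, 175.0]
force: [-5.9, 5.0, 0.4]
opening: 0.0006
gripper_force: 2.9
```

Request:
{"method": "move_arm", "body": {
  "moves": [0,-0.15,0,0,0,0,0,0,0,0,0,0,0,0]
}}

```text
clock: 10.7
tool_pos: [0.5814, -0.0377, 0.0526]
orientation: [180.0, -0.1, 175.0]
force: [-5.8, 4.2, 1.1]
opening: 0.0004
gripper_force: 3.0
```

Request:
{"method": "move_arm", "body": {
  "moves": [0,-0.15,0,0,0,0,0,0,0,0,0,0,0,0]
}}

```text
clock: 10.9
tool_pos: [0.5829, -0.0378, 0.0526]
orientation: [180.0, -0.1, 175.0]
force: [-6.0, 4.4, -0.0]
opening: 0.0006
gripper_force: 3.1
```

Request:
{"method": "move_arm", "body": {
  "moves": [0,-0.15,0,0,0,0,0,0,0,0,0,0,0,0]
}}

```text
clock: 11.1
tool_pos: [0.5843, -0.0379, 0.0525]
orientation: [180.0, -0.1, 175.0]
force: [-6.1, 4.9, 0.5]
opening: 0.0001
gripper_force: 3.2
```

Request:
{"method": "move_arm", "body": {
  "moves": [0,-0.15,0,0,0,0,0,0,0,0,0,0,0,0]
}}

```text
clock: 11.3
tool_pos: [0.5846, -0.0379, 0.0525]
orientation: [180.0, -0.2, 175.0]
force: [-10.8, 7.2, 3.1]
opening: 0.0003
gripper_force: 5.4
```

Request:
{"method": "move_arm", "body": {
  "moves": [0,-0.15,0,0,0,0,0,0,0,0,0,0,0,0]
}}

```text
clock: 11.5
tool_pos: [0.5849, -0.038, 0.0524]
orientation: [180.0, -0.3, 175.0]
force: [-14.7, 8.9, 7.6]
opening: 0.0005
gripper_force: 7.6
```

The force now rises steeply at 35 mm of travel, so the lever is on the stop. I'll add a little more and hold.

Request:
{"method": "move_arm", "body": {
  "moves": [0,-0.15,0,0,0,0,0,0,0,0,0,0,0,0,0,0,0,0,0,0,0,0,0,0,0,0,0,0,0,0,0,0,0,0,0]
}}

```text
clock: 12.0
tool_pos: [0.5851, -0.038, 0.0524]
orientation: [180.0, -0.5, 175.0]
force: [-18.7, 10.5, 10.5]
opening: 0.0004
gripper_force: 9.7
```

```bash
python3 - <<'E'
from h import *
frame()
for n in("side","top","wrist"):
    p,F,ok=cloud(n)
    m=ok&(F[...,0]<-40)&(F[...,0]>-85)&(F[...,1]>98)&(F[...,1]<135)&(F[...,2]>66)&(F[...,2]<99)
    if m.sum()>3: q=F[m]; print(n,m.sum(),"tab",q.min(0).round(0),q.max(0).round(0),np.median(q,0).round(0))
    m=ok&(F[...,0]<5)&(F[...,0]>-60)&(F[...,1]>60)&(F[...,1]<95)&(F[...,2]>66)&(F[...,2]<92)
    if m.sum()>3: q=F[m]; print(n,m.sum(),"lever end",q.min(0).round(0),q.max(0).round(0))
E
```

```text
12.0 frame mm [-26.8  42.8  52.4] [180.    -0.45 174.97] F [-18.7  10.5  10.5]
top 53 tab [-76. 101.  71.] [-41. 121.  99.] [-62. 114.  96.]
wrist 3558 tab [-76.  99.  66.] [-40. 121.  97.] [-61. 111.  94.]
```

The fingers hold the lever on the stop with a steady push of about 19 N, and the catch stays off at about 0.4 rad. Handing in.

```bash
python3 -c "
from plant import ctrl
print(ctrl.close_job())"
```

```text
the job is handed in; nothing more can be done
None
```

I handed the job in with the catch swung off (about 0.4 rad). The lever sprang open, and my closed fingers are holding it on its stop screw with about 19 N along x (about 24 N overall), ready for you to gauge the gap. On my first approach the finger tips were too high and passed over the lever without touching it, so I backed out and pressed again lower. The tool gave no verdict.

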